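Stand the test plate up, arm the scanner under its guard and start it

ROBOT

A 6-joint arm with a two-finger parallel gripper is mounted at the origin on a cart in front of the work surface, level with it; the furniture and walls round the work are solid. World frame = base frame: x ahead of the robot, y to its left, z up, the work surface at z = 0. Lengths are in mm, angles in degrees, forces in N, time in s.
With the tool pointing down it reaches from about 250 to 800 mm from the base axis. Payload 3.9 kg.
Tool frame: the origin (TCP) lies midway between the tips of the shut fingers; the grasp point (between the pads) lies robot.pinch_z behind it (robot.pinch_z is the distance from the TCP to the grasp point, in mm); z points along the fingers, y is the direction in which the jaws open and shut (so a half turn about z gives the same grasp; the last joint's range is limited). The gripper opens to 85 mm and grips with 20 to 120 N. Pads are 22 mm wide; open, the fingers measure 114 mm over their backs; the gripper's body (76 mm by 85 mm) begins 54 mm behind the grasp point. The pads swing forward as they close: fully open they stand 13 mm farther back than shut.
Start: joints at [-69.901, 14.897, -7.913, 67.191, 0, 90], TCP at [180.411, -493.018, 231.304] pointing down, gripper open.
Joint ranges: [-159.42, 159.42], [-47.68, 98.78], [-73.54, 78.23], [-108.79, 121.32], [-90, 84.71], [-180, 180]. Speed limits (degrees/s): [147.25, 147.25, 180, 180, 180, 180].

INTERFACE

Orientations are given as [roll, pitch, yaw] about the fixed x, y, z axes, in that order (R = Rz(yaw) Ry(pitch) Rx(roll)).
In Python, from station import robot, vision, job gives the robot as it stands. The module is installed in compiled form; this text tells all that it offers.
- The arm moves only by the tool drive_tool, never from a script. Its arguments are lists of equal length, an entry for each row: "xyz": the shift along the tool's x, y, z each as a share of 800 mm, from -1 to 1, a list of three; "turn": the turn, a rotation vector about the tool's x, y, z each as a share of 120 degrees, from -1 to 1, a list of three; "grip": the closure, from -1 (fully open) to 1 (shut). A call has exactly 10 rows; each row is the pose to reach, as a shift and turn from the pose commanded when the call began, along the tool's axes at that moment; what a row does not reach only later rows make up. A row lasts 1/12 s, in which the tool goes at most 41.7 mm and 7.16 degrees, less where a joint would pass 70% of its speed; a pose out of reach is approached as far as the arm can. A call with a number of a shift or a turn outside -1 to 1 is refused whole. A call with a gripper value outside its range is refused whole. The fingers move at their own pace and stop on an object; "newtons" is the grip in N (left out, the last holds). Time passes only in rows, so rows that repeat a pose let the fingers close, or fill a call up. It gives the time, the measured TCP pose, the force and the opening at its end, in the units of the state.
- robot.observe(): the state, without advancing time (a new reading comes with each control period).
- vision.read_camera(name): name is "side" or "top" or "wrist"; returns a dict with "pixels" (480x640x3 uint8, red, green, blue), "depth" (480x640 float32, mm along the optical axis (not along the pixel's ray), 0 where there is no reading), "K" (3x3 intrinsics, pixels), "dist" ([k1, k2, p1, p2, k3] as OpenCV has them; the pictures are not rectified), "R" (3x3) and "t" (3): a world point X has camera coordinates R X + t. Camera axes: x right, y down, z forward; pixel columns grow to the right and rows downward; lengths in mm; the calibration is good to about 2 mm. A picture is of the moment at which its call begins.
- job.job_done(): hands the job in, once; it reports no verdict.
The state is a dict: "t": time; "joint_pos": joint angles; "qvel": joint speeds; "joint_efforts": joint torques, N m; "eef_pos": TCP position; "tool_rot": TCP orientation; "force": force on the tool from outside, world axes, zero at the start; "wrist_torque": the same for the moment, N m; "grip_width": opening from 0.0 (shut) to 1.0 (fully open).
Only numpy, scipy, OpenCV 4.12 (cv2) and the standard library are available. Lean on these libraries where they do the work, as an engineer would, in place of code of your own. Each camera call takes 0.05 s, during which the arm holds its last target.

TASK

Tip the aluminium test plate up on edge in the grey nest so that it stands upright, flat against the nest's fence. Then lift the red sprung guard on the console well open, flip the toggle beneath it fully over, away from the lip side, take your hand out so that the guard drops fully shut, and then press the green start button fully down and let it come back up. Leave the other things on the trolley where they are.

Things in the scene. Friction and masses are not known exactly. Their poses are not given: they have to be found in the camera images.
- nest: Fixed grey angle plate. Origin: centre of its underside, z up; its front looks along its own -x. Seat block x -31 to +31 mm, 100 mm wide along y, top 55 mm above the trolley. Behind it an upright fence, 100 mm wide, 14 mm thick, 77 mm above the seat, face at x = +31 mm. Foot 120x130 mm, 10 mm high, from x -60 mm.
- nest_fence_foot (a point): Point where the nest's fence meets the seat (nest frame x +31 mm, y 0, z 55 mm), axes as the nest.
- plate: Loose aluminium plate, 85x60x12 mm, 0.16 kg. Origin: centre of its underside as it lies; x along the 85 mm, z through the thickness. It starts flat on the seat, its +x end 2 to 8 mm short of the fence, its near end overhanging the seat by 25 to 31 mm, free underneath: hooked there by a fingertip it tips up about its far end until it stands on that end.
- plate_mid (a point): Centre of the plate's volume, 6 mm above its origin as it lies; axes as the plate.
- console: Fixed grey control box, black panel, 130 mm (x) by 190 mm (y), panel 55 mm above the trolley. Origin: centre of its underside, z up, front along its own -x. Guarded toggle on the line y = +45 mm, green button at x -25, y -55 mm. Two fixed side walls, 70 mm apart inside and 26 mm high, flank the toggle from x -62 mm back.
- guard_hinge (a point): Middle of the guard's hinge pin (console frame x -4, y +45, z 61 mm); axes as the console; the pin runs along y.
- guard_lip (a point): Middle of the lower front edge of the red guard's lip, moves with the guard. The guard is a hood hinged low at its back: top 40 mm above the hinge, 66 mm wide; front apron 66 mm before the hinge; at its foot a lip, 56 mm wide and 4 mm thick, juts 12 mm on (shut: edge 78 mm before the hinge, underside 8 mm above it, 69 mm above the trolley). It overhangs the box by 17 mm, free underneath.
- guard (a joint): Guard angle, rad: 0 shut, grows as its front rises, at most 1.4. A spring always drives it shut (about 1 N at the lip); it never stays open by itself: it must rest on the finger or hand (a finger tilted forward about 45 degrees fits under it) while the toggle is flipped, and falls shut when that is taken away.
- toggle_tip (a point): Tip of the steel toggle lever under the guard, moves with it. The lever is 34 mm long, 6 to 9 mm thick, its pivot 38 mm in front of the hinge and 4 mm above the panel (console frame x -42, y +45, z 59 mm).
- toggle (a joint): Toggle angle, rad: 0 to 0.03 off, leaning to the front (console -x) by 0.42 rad from upright; 0.84 on, leaning as much to the back (console +x). Pushing the lever to +x turns it on; it needs about 1 N and stays where it is left.
- start_top (a point): Centre of the top face of the round green start button, 28 mm across, moves with it.
- start (a joint): Button travel, m: 0 up, 0.006 fully down at 5 N; a spring returns it.
- grease_tin: Red and white tin, 72 mm across, 75 mm high, a bystander. Origin: centre of its underside.
- plug_gauge: Grey stepped plug gauge standing, 48 mm across, 98 mm high, a bystander. Origin: centre of its underside.
- carton: Small brown carton 61x76x42 mm, a bystander. Origin: centre of its underside.
There are look-alikes about, which are no part of the job. Of the things shaped like the plate, the aluminium one is meant.

How it is judged (in metres and radians):
On the way, in this order (a step that is already met when the one before it is completed fails the run):
1. the plate stands upright on edge on the seat, flat against the fence (angle between the z axis of plate and the x axis of nest, either way round below 0.12 rad and z of plate_mid in the frame of nest between 0.078 and 0.105 m and x of plate_mid in the frame of nest between 0.015 and 0.031 m), for 0.2 s.
2. the guard is lifted well open (over 0.35 rad) with the toggle still off (value of joint guard above 0.35 rad and value of joint toggle below 0.2 rad), for 0.1 s.
3. the toggle is flipped on (over 0.7 rad) under the open guard (value of joint toggle above 0.7 rad and value of joint guard above 0.25 rad), for 0.1 s.
4. the guard has dropped shut with the toggle left on (value of joint guard below 0.05 rad and value of joint toggle above 0.7 rad), for 0.2 s.
5. the start button is pressed down (over 4.5 mm) with the guard shut (value of joint start above 0.0045 m and value of joint guard below 0.05 rad), for 0.05 s.
At the end, for the whole second after the job is handed in: The plate stands still on edge on the nest's seat, its face within 0.12 rad of the fence and its centre at most 16 mm before the fence; the toggle is on (over 0.7 rad), the guard shut (under 0.05 rad) and the button up again (under 1 mm) (all of step 1 and all of step 4 and linear speed of plate below 0.01 m/s and value of joint start below 0.001 m); the robot touches nothing.
It fails at once if a bystander (tin, plug gauge or carton) is moved more than 30 mm (distance of any of grease_tin, plug_gauge, carton from where it was at the start of the episode above 0.03 m).
It also fails if it takes over 54 s, if anything falls off the work surface, if the arm or the gripper's body presses on something with over 40 N, if the wrist force passes 120 N, or if a joint passes its speed limit or range.

## Working session

There is one attempt and no reset: what is moved stays moved. The work goes in short steps, Python scripts to look and compute and a tool call to move; the robot and the scene stay as the last step left them, time stands still between calls to the robot, and variables do not carry over. Pictures are saved under pics/ and viewed, and the job is handed in when it is done.

Besides the shell and the picture viewer there is one more tool, called after ">>>" by a JSON object that holds its "op" and its "data", one argument or row to a line. drive_tool: Moves the arm, as the interface text tells. Shift numbers are shares of 800 mm and turn numbers shares of 120 degrees, none past 1 either way. Its arguments: {"type":"object","properties":{"xyz":{"type":"array"},"turn":{"type":"array"},"grip":{"type":"array"},"newtons":{"type":"number"}},"required":["xyz","turn","grip"]}

```bash
mkdir -p pics; python3 - <<'E'
from station import robot, vision, job
import cv2,numpy as np,pickle
o=robot.observe();print({k:(np.round(v,3).tolist() if not isinstance(v,float) else v) for k,v in o.items()},robot.pinch_z)
for n in ["side","top","wrist"]:
    c=vision.read_camera(n);pickle.dump(c,open(f"pics/{n}0.pkl","wb"))
    cv2.imwrite(f"pics/{n}0.png",c["pixels"][:,:,::-1]);print(n,c["K"].tolist(),c["dist"],np.round(c["R"],3).tolist(),np.round(c["t"],1))
E
```

```text
{'t': 0.0, 'joint_pos': [-69.902, 14.936, -7.986, 67.19, -0.002, 90.001], 'qvel': [0.049, 0.029, 0.027, 0.054, -0.01, 0.026], 'joint_efforts': [0.0, -40.568, 25.392, 0.019, 0.0, -0.0], 'eef_pos': [180.16, -492.391, 230.462], 'tool_rot': [-179.888, 0.002, 20.097], 'force': [-0.269, -0.007, -0.102], 'wrist_torque': [0.015, 0.045, -0.071], 'grip_width': 1.0003689443773396} 18.700000000000003
side [[621.8943309332292, 0.0, 319.6737071089099], [0.0, 621.8943309332292, 239.17571333404652], [0.0, 0.0, 1.0]] [-0.11531977  0.          0.          0.          0.        ] [[-0.976, -0.217, 0.019], [-0.128, 0.499, -0.857], [0.177, -0.839, -0.515]] [ 493.4  134.9 1494.9]
top [[522.0065516113341, 0.0, 319.4767612684644], [0.0, 522.0065516113341, 236.6927265667917], [0.0, 0.0, 1.0]] [-0.15130772  0.          0.          0.          0.        ] [[0.003, -1.0, 0.002], [-0.995, -0.003, -0.1], [0.1, -0.002, -0.995]] [ -31.5  519.6 1625.4]
wrist [[370.4483782526281, 0.0, 312.78914670016195], [0.0, 370.4483782526281, 245.35180425294317], [0.0, 0.0, 1.0]] [-0.03118393  0.          0.          0.          0.        ] [[0.344, -0.939, -0.001], [-0.893, -0.327, 0.31], [-0.291, -0.106, -0.951]] [-525.5  -40.   379.5]
```

View pics/side0.png

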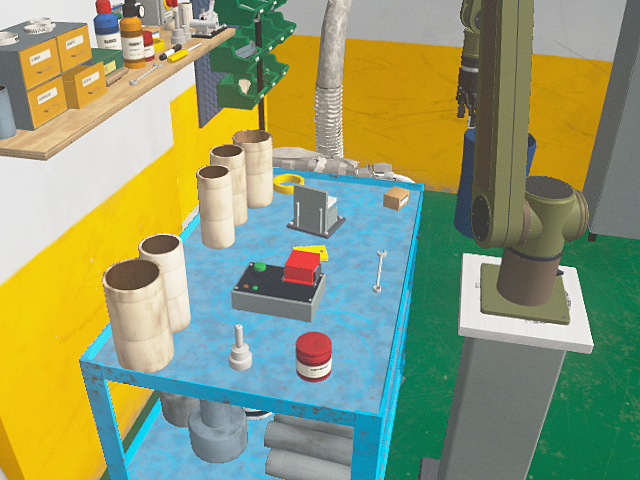

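View pics/top0.png

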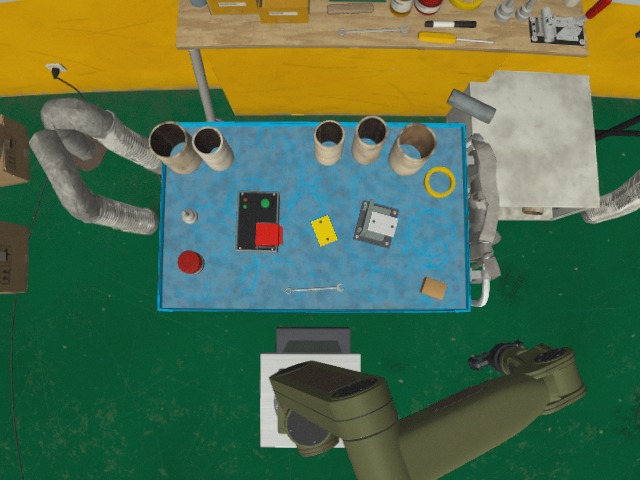

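View pics/wrist0.png

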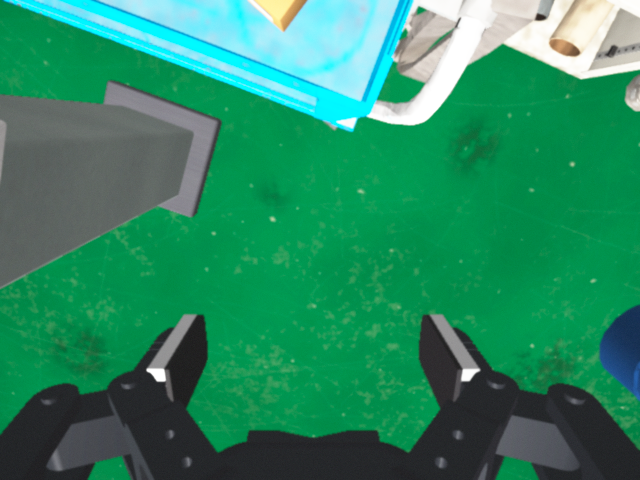

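```bash
python3 - <<'E'
import cv2
t=cv2.imread("pics/top0.png");s=cv2.imread("pics/side0.png")
a=cv2.resize(t[180:260,225:305],(400,400),interpolation=cv2.INTER_CUBIC);b=cv2.resize(t[185:265,340:420],(400,400),interpolation=cv2.INTER_CUBIC)
cv2.imwrite("pics/c1.png",cv2.hconcat([a,b]))
a=cv2.resize(s[235:335,225:335],(440,400),interpolation=cv2.INTER_CUBIC);b=cv2.resize(s[170:250,280:350],(350,400),interpolation=cv2.INTER_CUBIC)
cv2.imwrite("pics/c2.png",cv2.hconcat([a,b]))
E
```

```text
(no output)
```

View pics/c1.png

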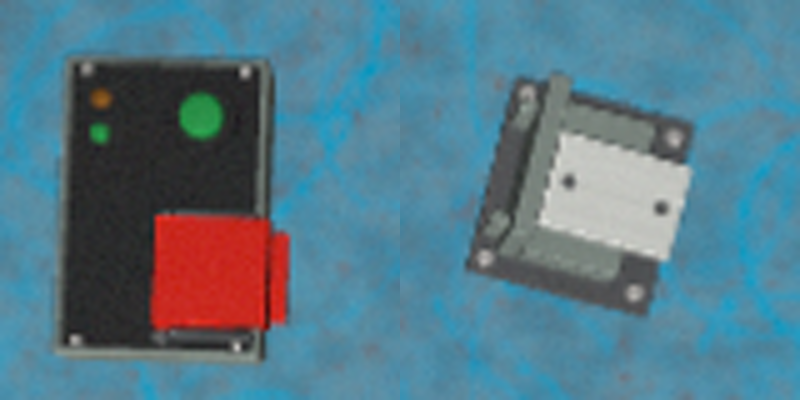

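View pics/c2.png

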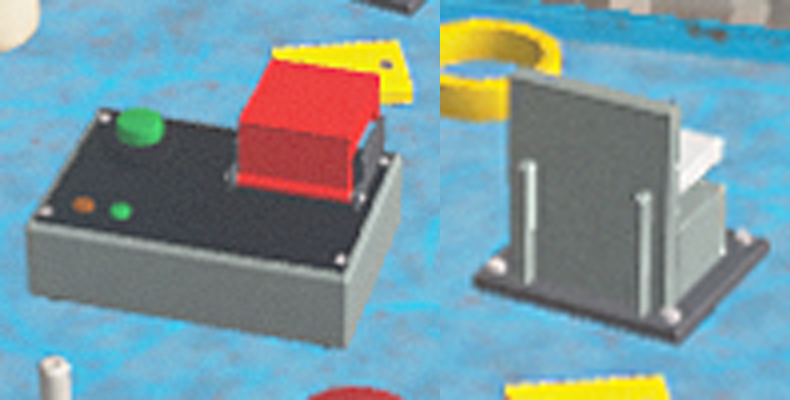

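```bash
cat > h.py <<'E'
import cv2,numpy as np,pickle
def ray(c,px,z):
    p=cv2.undistortPoints(np.array(px,float).reshape(-1,1,2),c["K"],c["dist"]).reshape(-1,2)
    d=np.c_[p,np.ones(len(p))]@c["R"]; C=-c["R"].T@c["t"]
    s=(z-C[2])/d[:,2]; return C+s[:,None]*d
def cloud(c):
    h,w=c["depth"].shape
    vv,uu=np.mgrid[0:h,0:w]
    p=cv2.undistortPoints(np.stack([uu,vv],-1).reshape(-1,1,2).astype(float),c["K"],c["dist"]).reshape(h,w,2)
    d=c["depth"].astype(float)
    P=np.concatenate([p*d[...,None],d[...,None]],-1)
    return (P-c["t"])@c["R"]
def proj(c,X):
    r,_=cv2.Rodrigues(c["R"]);return cv2.projectPoints(np.array(X,float),r,c["t"],c["K"],c["dist"])[0].reshape(-1,2)
def fit2d(A,B): # A model, B world
    a=A-A.mean(0);b=B-B.mean(0)
    th=np.arctan2((a[:,0]*b[:,1]-a[:,1]*b[:,0]).sum(),(a*b).sum())
    R=np.array([[np.cos(th),-np.sin(th)],[np.sin(th),np.cos(th)]]);t=B.mean(0)-R@A.mean(0)
    return t,np.degrees(th),np.linalg.norm(A@R.T+t-B,axis=1)
E
python3 - <<'E'
from h import *
c=pickle.load(open("pics/top0.pkl","rb"))
n=np.array([(118,78),(290,122),(245,315),(68,270)])/5+[340,185]-.4
p=np.array([(158,132),(290,168),(265,262),(138,225)])/5+[340,185]-.4
k=np.array([(68,58),(270,60),(265,358),(55,352)])/5+[225,180]-.4
W=ray(c,n,10)[:,:2];print("foot",fit2d(np.array([[60,-65],[-60,-65],[-60,65],[60,65.]]),W))
W=ray(c,p,67)[:,:2];print("plate",fit2d(np.array([[42.5,-30],[-42.5,-30],[-42.5,30],[42.5,30.]]),W))
W=ray(c,k,55)[:,:2];print("console",fit2d(np.array([[65,-95],[-65,-95],[-65,95],[65,95.]]),W))
P=cloud(c)
for u,v in [(381,222),(360,240),(263,203),(268,234),(245,230),(324,231)]: print(u,v,P[v,u].round(1))
E
```

```text
foot (array([ 563.58869455, -210.2683846 ]), np.float64(75.77983544719214), array([2.83713089, 2.74323348, 1.77919788, 1.64012748]))
plate (array([ 555.99212488, -224.09712442]), np.float64(74.92918897596599), array([0.63924283, 0.49891314, 1.32130405, 2.17575282]))
console (array([566.07400913, 164.0477875 ]), np.float64(89.12036827238376), array([2.33690822, 1.86069922, 1.2716997 , 2.33976982]))
381 222 [ 562.  -220.5   66.8]
360 240 [ 510.5 -159.    16. ]
263 203 [618.7 145.   77.4]
268 234 [519.5 125.5 105.2]
245 230 [537.4 202.9  52.3]
324 231 [539.3 -44.4  13.3]
```

```bash
cat > m.py <<'E'
import numpy as np,json,os
from scipy.spatial.transform import Rotation as Ro
from station import robot
def meas():
    o=robot.observe();return np.array(o["eef_pos"]),Ro.from_euler("xyz",o["tool_rot"],degrees=True),o
def ori(yaw,tilt): # tool z tilted from down toward heading yaw
    y=np.radians(yaw);a=np.radians(tilt);n=np.array([np.cos(y),np.sin(y),0]);u=np.array([0,0,1.])
    x=n*np.cos(a)+u*np.sin(a);z=n*np.sin(a)-u*np.cos(a)
    return Ro.from_matrix(np.c_[x,np.cross(z,x),z])
def load():
    if os.path.exists("cmd.json"):
        p,q=json.load(open("cmd.json"));return np.array(p),Ro.from_quat(q)
    return np.array([180.411,-493.018,231.304]),Ro.from_euler("xyz",[180,0,20.1],degrees=True)
def save(p,R): json.dump([list(map(float,p)),R.as_quat().tolist()],open("cmd.json","w"))
def rows(wps,use_meas=False):
    # wps: list of (pos,yaw,tilt); prints one row each
    if use_meas: p0,R0,_=meas()
    else: p0,R0=load()
    X=[];T=[]
    for p,yaw,tilt in wps:
        R=ori(yaw,tilt);X.append((R0.inv().apply(np.array(p)-p0)/800).round(3).tolist());T.append((np.degrees((R0.inv()*R).as_rotvec())/120).round(3).tolist())
    last=None
    for x,t in zip(X,T):print(x,t)
    p=p0+R0.apply(np.array(X[-1])*800);R=R0*Ro.from_rotvec(np.radians(np.array(T[-1])*120));save(p,R)
    return p
def chk():
    p,R,o=meas();pc,Rc=load()
    print("t",o["t"],"p",p.round(1),"cmd",pc.round(1),"angerr",np.degrees((Rc.inv()*R).magnitude()).round(2),"F",np.round(o["force"],1),"j",np.round(o["joint_pos"],0),"g",round(o["grip_width"],2))
NO=np.array([563.6,-210.3]);NY=75.5
CO=np.array([566.1,164.0]);CY=89.1
def fr(O,yaw,x,y,z):
    a=np.radians(yaw);return [O[0]+x*np.cos(a)-y*np.sin(a),O[1]+x*np.sin(a)+y*np.cos(a),z]
E
python3 - <<'E'
from m import *;from h import *
c=pickle.load(open("pics/wrist0.pkl","rb"));p,R,o=meas()
print("cam in tool",R.inv().apply(-c["R"].T@c["t"]-p).round(1),(R.inv().as_matrix()@c["R"].T).round(2))
c=pickle.load(open("pics/top0.pkl","rb"));print(cloud(c)[288,433],cloud(c)[261,190],cloud(c)[215,189])
rows([(fr(NO,NY,-105,4,230),NY,0)]*2)
E
```

```text
cam in tool [  79.6    1.1 -142.1] [[ 0.   -0.95 -0.31]
 [ 1.   -0.    0.  ]
 [-0.   -0.31  0.95]]
[ 357.80490438 -385.87173421   41.73612547] [438.3994356  369.95652035  71.71185897] [585.9172412  384.40302456  42.84988739]
[0.493, -0.062, 0.002] [0.0, 0.0, -0.462]
[0.493, -0.062, 0.002] [0.0, 0.0, -0.462]
```

>>> {"op": "drive_tool", "data": {
  "xyz": [
    [0.493, -0.062, 0.002],
    [0.493, -0.062, 0.002],
    [0.493, -0.062, 0.002],
    [0.493, -0.062, 0.002],
    [0.493, -0.062, 0.002],
    [0.493, -0.062, 0.002],
    [0.493, -0.062, 0.002],
    [0.493, -0.062, 0.002],
    [0.493, -0.062, 0.002],
    [0.493, -0.062, 0.002]
  ],
  "turn": [
    [0, 0, -0.462],
    [0, 0, -0.462],
    [0, 0, -0.462],
    [0, 0, -0.462],
    [0, 0, -0.462],
    [0, 0, -0.462],
    [0, 0, -0.462],
    [0, 0, -0.462],
    [0, 0, -0.462],
    [0, 0, -0.462]
  ],
  "grip": [1, 1, 1, 1, 1, 1, 1, 1, 1, 1]
}}

```text
t: 0.98
eef_pos: [537.4, -308.3, 229.0]
tool_rot: [179.9, -0.1, 75.7]
force: [0.1, -0.2, -0.5]
grip_width: 0.0
```

```bash
python3 - <<'E'
from m import *;from h import *;from station import vision
chk()
c=vision.read_camera("wrist");pickle.dump(c,open("pics/w1.pkl","wb"));cv2.imwrite("pics/w1.png",c["pixels"][:,:,::-1]);chk()
E
```

```text
t 0.9833 p [ 537.4 -308.3  229. ] cmd [ 533.7 -310.9  229.7] angerr 0.22 F [ 0.1 -0.2 -0.5] j [-30.  24.   6.  72.   0.  74.] g 0.0
t 1.0333 p [ 540.  -307.1  228.6] cmd [ 533.7 -310.9  229.7] angerr 0.4 F [ 4.5 -0.4  0.5] j [-30.  24.   6.  71.   0.  74.] g -0.0
```

View pics/w1.png

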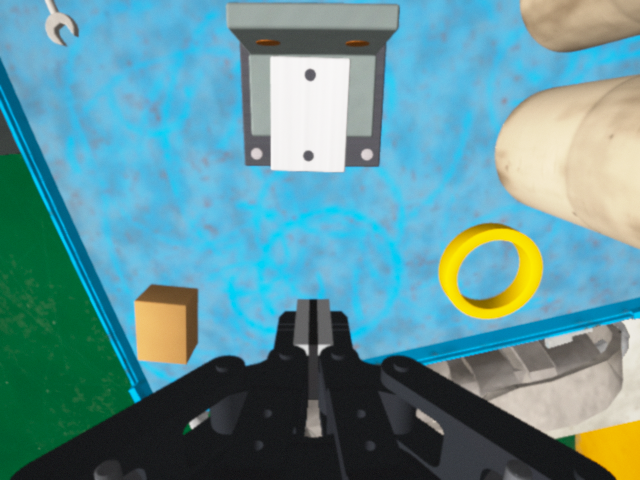

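```bash
python3 - <<'E'
from m import *;from h import *;from station import vision
for i in range(3): c=vision.read_camera("wrist")
chk()
pickle.dump(c,open("pics/w2.pkl","wb"));cv2.imwrite("pics/w2.png",cv2.resize(c["pixels"][0:200,200:430,::-1],None,fx=3,fy=3,interpolation=cv2.INTER_CUBIC))
E
```

```text
t 1.1833 p [ 533.7 -310.4  229. ] cmd [ 533.7 -310.9  229.7] angerr 0.13 F [-0.7  0.5 -0.2] j [-30.  24.   6.  72.  -0.  74.] g -0.0
```

View pics/w2.png

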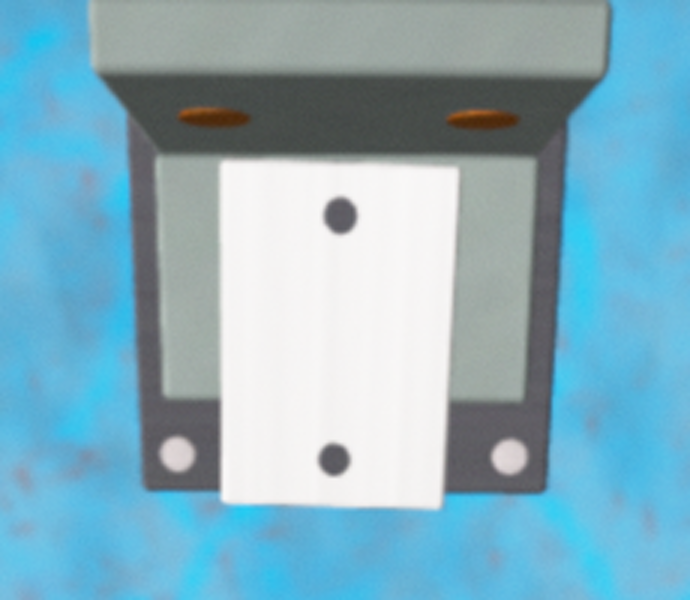

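```bash
python3 - <<'E'
from h import *
c=pickle.load(open("pics/w2.pkl","rb"))
f=lambda a:np.array(a)/3.+[200,0]-.33
# image left = ? model y sign: tool y right in image => camera x = tool y = nest -y ; left = +y
W=ray(c,f([(157,155),(536,155),(525,400),(165,398)]),55)[:,:2];print(fit2d(np.array([[31,50],[31,-50],[-31,-50],[-31,50.]]),W))
W=ray(c,f([(220,160),(458,168),(441,508),(222,502)]),67)[:,:2];print(fit2d(np.array([[42.5,30],[42.5,-30],[-42.5,-30],[-42.5,30.]]),W))
W=ray(c,f([(90,72),(608,76)]),132)[:,:2];print(W)
E
```

```text
(array([ 562.54552069, -210.62280597]), np.float64(75.54196253529227), array([1.5171474 , 1.28011327, 1.09541302, 1.1475494 ]))
(array([ 555.99008397, -225.20095575]), np.float64(74.24430863798707), array([0.62366801, 0.9423117 , 0.71258349, 0.84350657]))
[[ 522.54944976 -167.83627744]
 [ 618.46216762 -192.94480956]]
```

```bash
sed -i 's/^NO=.*/NO=np.array([562.8,-210.5]);NY=75.6/' m.py; python3 - <<'E'
from m import *
rows([(fr(NO,NY,-108,3,80),NY,45),(fr(NO,NY,-95,3,36),NY,45)])
E
```

```text
[-0.004, 0.0, 0.187] [0.0, 0.375, -0.0]
[0.012, 0.0, 0.242] [0.0, 0.375, -0.0]
```

>>> {"op": "drive_tool", "data": {
  "xyz": [
    [-0.004, 0, 0.187],
    [-0.004, 0, 0.187],
    [-0.004, 0, 0.187],
    [-0.004, 0, 0.187],
    [-0.004, 0, 0.187],
    [-0.004, 0, 0.187],
    [-0.004, 0, 0.187],
    [0.012, 0, 0.242],
    [0.012, 0, 0.242],
    [0.012, 0, 0.242]
  ],
  "turn": [
    [0, 0.375, 0],
    [0, 0.375, 0],
    [0, 0.375, 0],
    [0, 0.375, 0],
    [0, 0.375, 0],
    [0, 0.375, 0],
    [0, 0.375, 0],
    [0, 0.375, 0],
    [0, 0.375, 0],
    [0, 0.375, 0]
  ],
  "grip": [1, 1, 1, 1, 1, 1, 1, 1, 1, 1]
}}

```text
t: 2.02
eef_pos: [533.6, -300.6, 34.3]
tool_rot: [-179.5, -45.2, 75.1]
force: [-1.3, 0.4, 1.1]
grip_width: -0.001
```

```bash
python3 - <<'E'
from m import *;from h import *;from station import vision
c=vision.read_camera("wrist");cv2.imwrite("pics/w3.png",c["pixels"][:,:,::-1]);
c=vision.read_camera("side");cv2.imwrite("pics/s3.png",cv2.resize(c["pixels"][130:270,240:440,::-1],None,fx=4,fy=4));chk()
p,R,o=meas();pc,_=load()
print(rows([(fr(NO,NY,-53,3,35),NY,45)]))
E
```

```text
t 2.1167 p [ 535.8 -301.8   37.6] cmd [ 536.1 -301.6   36.1] angerr 0.04 F [-0.3 -0.1  0.2] j [-47.  50.   9.  77.  36.  48.] g -0.0
[0.036, 0.0, 0.038] [0.0, -0.0, -0.0]
[ 546.59420266 -261.06898241   34.97262915]
```

View pics/w3.png

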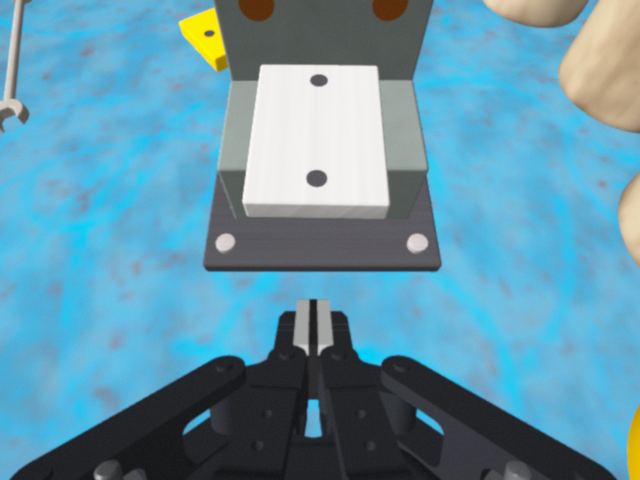

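View pics/s3.png

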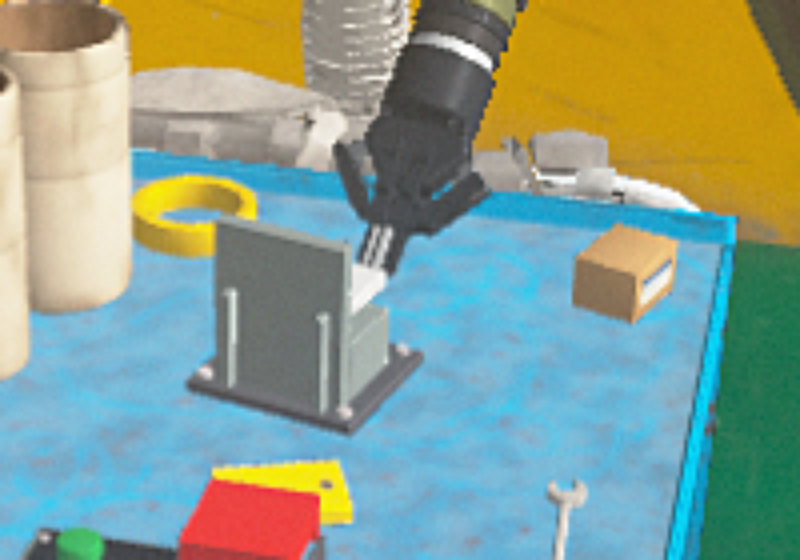

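```bash
python3 - <<'E'
from m import *
p,R,o=meas(); 
# cmd.json was advanced; restore commanded start
import m
save(np.array([536.1,-301.6,36.1]),ori(75.6,45))
W=[(-53,35)]*3+[(-52,42),(-51,50),(-49.5,57),(-48,64),(-45,69),(-41.5,73.5),(-38,78)]
print(rows([(fr(NO,NY,x,3,z),NY,45) for x,z in W]))
E
```

```text
[0.036, 0.0, 0.038] [0.0, 0.0, 0.0]
[0.036, 0.0, 0.038] [0.0, 0.0, 0.0]
[0.036, 0.0, 0.038] [0.0, 0.0, 0.0]
[0.043, 0.0, 0.033] [0.0, 0.0, 0.0]
[0.051, 0.0, 0.026] [0.0, 0.0, 0.0]
[0.059, 0.0, 0.022] [0.0, 0.0, 0.0]
[0.066, 0.0, 0.017] [0.0, 0.0, 0.0]
[0.073, 0.0, 0.015] [0.0, 0.0, 0.0]
[0.08, 0.0, 0.014] [0.0, 0.0, 0.0]
[0.087, 0.0, 0.013] [0.0, 0.0, 0.0]
[ 550.16802445 -246.80866229   77.96072145]
```

>>> {"op": "drive_tool", "data": {
  "xyz": [
    [0.036, 0, 0.038],
    [0.036, 0, 0.038],
    [0.036, 0, 0.038],
    [0.043, 0, 0.033],
    [0.051, 0, 0.026],
    [0.059, 0, 0.022],
    [0.066, 0, 0.017],
    [0.073, 0, 0.015],
    [0.08, 0, 0.014],
    [0.087, 0, 0.013]
  ],
  "turn": [
    [0, 0, 0],
    [0, 0, 0],
    [0, 0, 0],
    [0, 0, 0],
    [0, 0, 0],
    [0, 0, 0],
    [0, 0, 0],
    [0, 0, 0],
    [0, 0, 0],
    [0, 0, 0]
  ],
  "grip": [1, 1, 1, 1, 1, 1, 1, 1, 1, 1]
}}

```text
t: 2.95
eef_pos: [550.4, -246.7, 78.6]
tool_rot: [180.0, -45.0, 75.5]
force: [-0.1, -0.6, -0.5]
grip_width: 0.003
```

```bash
python3 - <<'E'
from m import *;from h import *;from station import vision
c=vision.read_camera("side");cv2.imwrite("pics/s4.png",cv2.resize(c["pixels"][130:270,240:440,::-1],None,fx=4,fy=4));
c=vision.read_camera("wrist");cv2.imwrite("pics/w4.png",c["pixels"][:,:,::-1]);chk()
E
```

```text
t 3.05 p [ 550.6 -246.3   78.9] cmd [ 550.2 -246.8   78. ] angerr 0.05 F [ 0.7 -0.1 -0.8] j [-43.  45.   4.  75.  38.  52.] g -0.0
```

View pics/w4.png

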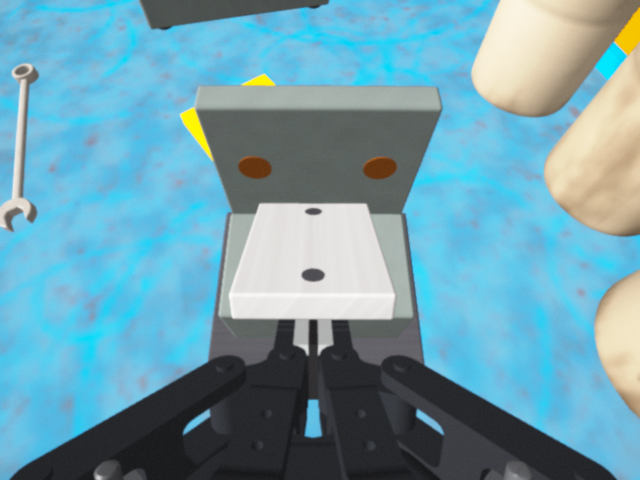

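View pics/s4.png

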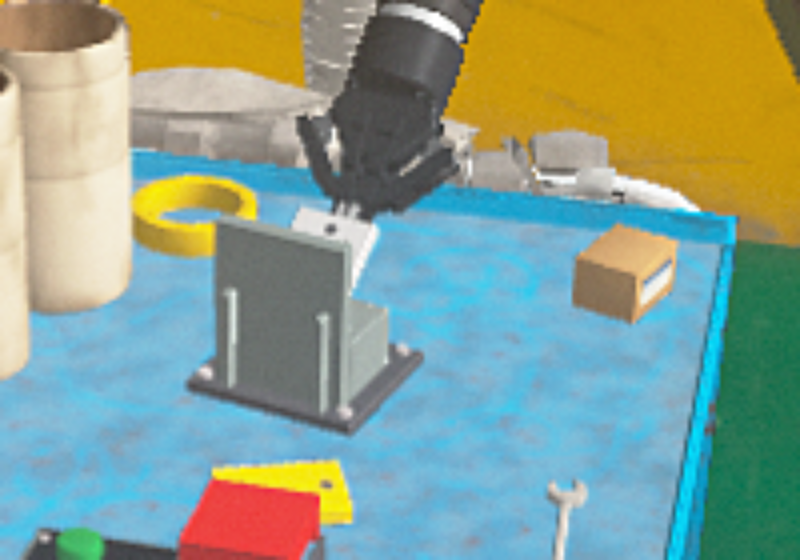

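```bash
python3 - <<'E'
from m import *
W=[(-34,82),(-30,86),(-26,89),(-21.5,93.5),(-17,97.5),(-13,101),(-7,103),(-1,104.5),(4,105),(7,105)]
print(rows([(fr(NO,NY,x,3,z),NY,45) for x,z in W]))
E
```

```text
[0.007, 0.0, 0.0] [0.0, 0.0, 0.0]
[0.014, 0.0, 0.0] [0.0, 0.0, 0.0]
[0.021, 0.0, 0.001] [0.0, 0.0, 0.0]
[0.029, 0.0, 0.001] [0.0, 0.0, 0.0]
[0.036, 0.0, 0.002] [0.0, 0.0, 0.0]
[0.043, 0.0, 0.002] [0.0, 0.0, 0.0]
[0.05, 0.0, 0.006] [0.0, 0.0, 0.0]
[0.056, 0.0, 0.01] [0.0, 0.0, 0.0]
[0.061, 0.0, 0.013] [0.0, 0.0, 0.0]
[0.064, 0.0, 0.016] [0.0, 0.0, 0.0]
[ 561.42244401 -202.97559212  105.11362184]
```

>>> {"op": "drive_tool", "data": {
  "xyz": [
    [0.007, 0, 0],
    [0.014, 0, 0],
    [0.021, 0, 0.001],
    [0.029, 0, 0.001],
    [0.036, 0, 0.002],
    [0.043, 0, 0.002],
    [0.05, 0, 0.006],
    [0.056, 0, 0.01],
    [0.061, 0, 0.013],
    [0.064, 0, 0.016]
  ],
  "turn": [
    [0, 0, 0],
    [0, 0, 0],
    [0, 0, 0],
    [0, 0, 0],
    [0, 0, 0],
    [0, 0, 0],
    [0, 0, 0],
    [0, 0, 0],
    [0, 0, 0],
    [0, 0, 0]
  ],
  "grip": [1, 1, 1, 1, 1, 1, 1, 1, 1, 1]
}}

```text
t: 3.88
eef_pos: [561.7, -202.2, 105.4]
tool_rot: [180.0, -45.0, 75.6]
force: [-0.7, 0.0, -0.4]
grip_width: -0.0
```

```bash
python3 - <<'E'
from m import *;from h import *;from station import vision
c=vision.read_camera("side");cv2.imwrite("pics/s5.png",cv2.resize(c["pixels"][130:270,240:440,::-1],None,fx=4,fy=4));
c=vision.read_camera("wrist");cv2.imwrite("pics/w5.png",c["pixels"][:,:,::-1]);chk()
E
```

```text
t 3.9833 p [ 561.5 -202.2  105.2] cmd [ 561.4 -203.   105.1] angerr 0.03 F [ 0.2 -0.9  0.3] j [-40.  41.   1.  73.  40.  56.] g -0.0
```

View pics/w5.png

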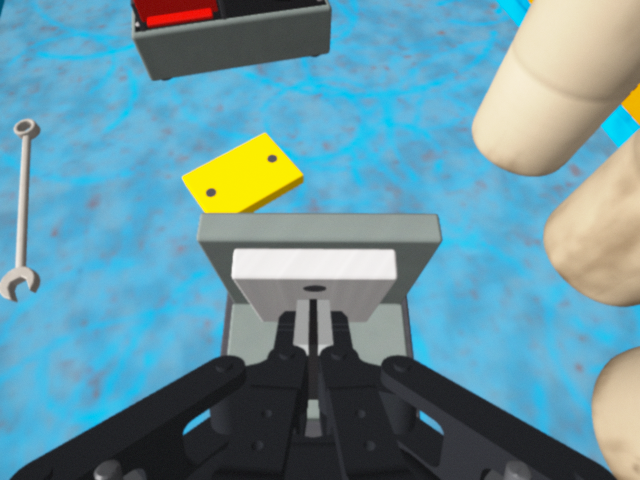

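View pics/s5.png

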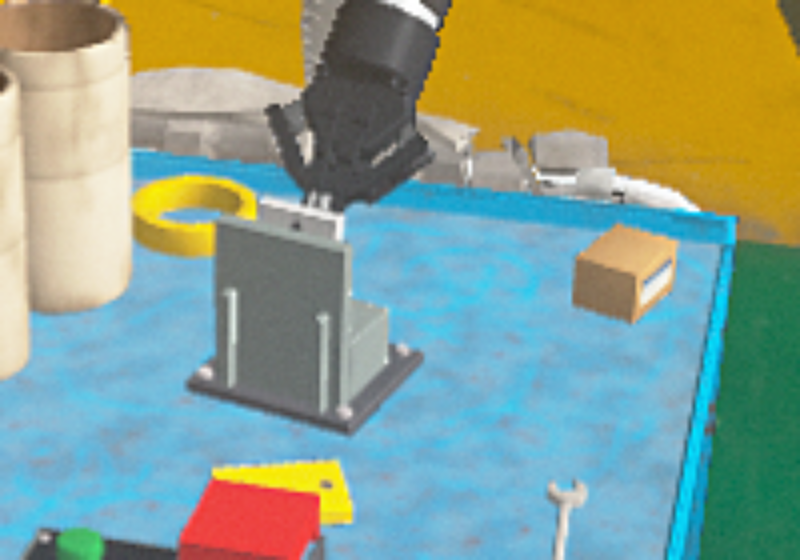

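```bash
python3 - <<'E'
from m import *
W=[(8,105),(9,105),(10,105),(11,105),(12,105),(13,105),(14,105),(14,105)]
print(rows([(fr(NO,NY,x,3,z),NY,45) for x,z in W]))
E
```

```text
[0.001, 0.0, 0.001] [0.0, 0.0, 0.0]
[0.002, 0.0, 0.002] [0.0, 0.0, 0.0]
[0.003, 0.0, 0.003] [0.0, 0.0, 0.0]
[0.003, 0.0, 0.004] [0.0, 0.0, 0.0]
[0.004, 0.0, 0.005] [0.0, 0.0, 0.0]
[0.005, 0.0, 0.005] [0.0, 0.0, 0.0]
[0.006, 0.0, 0.006] [0.0, 0.0, 0.0]
[0.006, 0.0, 0.006] [0.0, 0.0, 0.0]
[ 563.11060694 -196.4006316   105.11362184]
```

>>> {"op": "drive_tool", "data": {
  "xyz": [
    [0.001, 0, 0.001],
    [0.002, 0, 0.002],
    [0.003, 0, 0.003],
    [0.004, 0, 0.004],
    [0.005, 0, 0.005],
    [0.005, 0, 0.005],
    [0.006, 0, 0.006],
    [0.006, 0, 0.006],
    [0.006, 0, 0.006],
    [0.006, 0, 0.006]
  ],
  "turn": [
    [0, 0, 0],
    [0, 0, 0],
    [0, 0, 0],
    [0, 0, 0],
    [0, 0, 0],
    [0, 0, 0],
    [0, 0, 0],
    [0, 0, 0],
    [0, 0, 0],
    [0, 0, 0]
  ],
  "grip": [1, 1, 1, 1, 1, 1, 1, 1, 1, 1]
}}

```text
t: 4.82
eef_pos: [563.3, -196.5, 105.1]
tool_rot: [180.0, -45.0, 75.5]
force: [0.9, 0.2, -0.0]
grip_width: 0.0
```

```bash
python3 - <<'E'
from m import *;from h import *;from station import vision
c=vision.read_camera("side");cv2.imwrite("pics/s6.png",cv2.resize(c["pixels"][170:240,280:360,::-1],None,fx=8,fy=8));
c=vision.read_camera("wrist");cv2.imwrite("pics/w6.png",c["pixels"][:,:,::-1]);chk()
E
```

```text
t 4.9167 p [ 563.3 -196.5  105.1] cmd [ 563.1 -196.4  105.1] angerr 0.06 F [ 0.4 -0.5 -0.9] j [-39.  41.   0.  72.  40.  57.] g 0.0
```

View pics/w6.png

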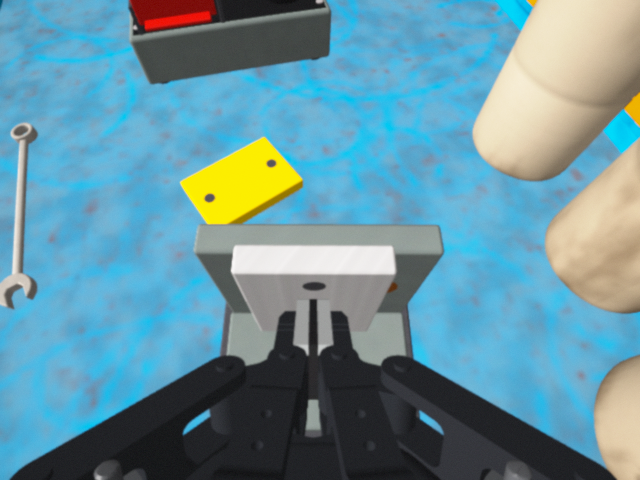

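View pics/s6.png

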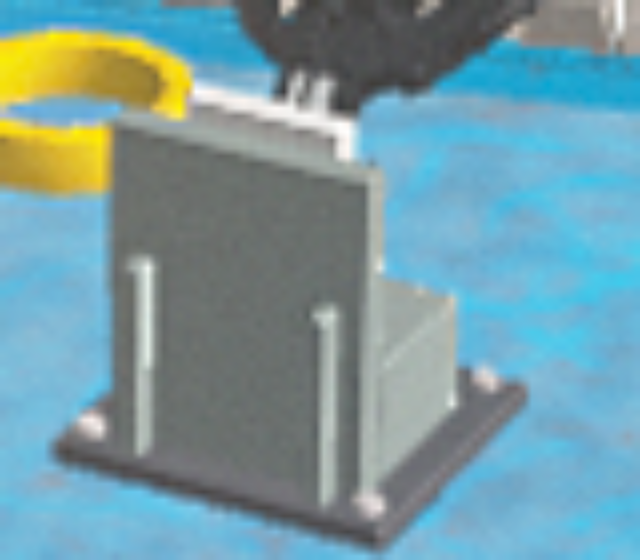

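```bash
cat > pl.py <<'E'
from m import *;from h import *
def nestpts(c,px):
    P=cloud(c);a=np.radians(NY)
    for u,v in px:
        q=P[v,u];d=q[:2]-NO;print((u,v),"x",round(d[0]*np.cos(a)+d[1]*np.sin(a),1),"y",round(-d[0]*np.sin(a)+d[1]*np.cos(a),1),"z",q[2].round(1))
E
python3 - <<'E'
from pl import *;from station import vision
c=vision.read_camera("wrist")
nestpts(c,[(270,230),(270,236),(270,243),(270,250),(270,258),(270,266),(270,272),(270,280),(270,290),(270,300),(270,310),(270,320),(215,260),(215,290)])
E
```

```text
(270, 230) x 40.8 y 19.3 z 132.1
(270, 236) x 37.8 y 19.1 z 132.7
(270, 243) x 35.4 y 19.1 z 131.3
(270, 250) x 28.4 y 18.0 z 139.2
(270, 258) x 24.7 y 17.7 z 140.2
(270, 266) x 21.9 y 17.6 z 139.4
(270, 272) x 19.5 y 17.5 z 139.4
(270, 280) x 18.5 y 18.0 z 134.2
(270, 290) x 18.8 y 19.2 z 122.7
(270, 300) x 19.0 y 20.5 z 109.7
(270, 310) x 18.8 y 21.9 z 95.9
(270, 320) x 18.9 y 23.7 z 78.7
(215, 260) x 31.5 y 42.3 z 123.7
(215, 290) x 64.2 y 75.8 z -1.6
```

```bash
python3 - <<'E'
from m import *
rows([(fr(NO,NY,*w),NY,45) for w in [(9,3,108),(0,3,115),(-15,3,128),(-40,3,160),(-40,3,200)]]+[(fr(CO,CY,-125,45,215),CY,45)])
E
```

```text
[-0.002, 0.0, -0.007] [0.0, 0.0, 0.0]
[-0.003, 0.0, -0.021] [0.0, 0.0, 0.0]
[-0.005, 0.0, -0.046] [0.0, 0.0, 0.0]
[0.001, 0.0, -0.096] [0.0, 0.0, 0.0]
[0.036, 0.0, -0.131] [0.0, 0.0, 0.0]
[0.29, -0.127, 0.095] [0.08, 0.0, -0.08]
```

>>> {"op": "drive_tool", "data": {
  "xyz": [
    [-0.002, 0, -0.007],
    [-0.003, 0, -0.021],
    [-0.005, 0, -0.046],
    [0.001, 0, -0.096],
    [0.036, 0, -0.131],
    [0.036, 0, -0.131],
    [0.29, -0.127, 0.095],
    [0.29, -0.127, 0.095],
    [0.29, -0.127, 0.095],
    [0.29, -0.127, 0.095]
  ],
  "turn": [
    [0, 0, 0],
    [0, 0, 0],
    [0, 0, 0],
    [0, 0, 0],
    [0, 0, 0],
    [0, 0, 0],
    [0.08, 0, -0.08],
    [0.08, 0, -0.08],
    [0.08, 0, -0.08],
    [0.08, 0, -0.08]
  ],
  "grip": [1, 1, 1, 1, 1, 1, 1, 1, 1, 1]
}}

```text
t: 5.8
eef_pos: [533.1, -81.8, 208.1]
tool_rot: [180.0, -45.0, 89.1]
force: [0.0, 1.0, 0.1]
grip_width: 0.002
```

```bash
python3 - <<'E'
from m import *;from h import *;from station import vision
c=vision.read_camera("side");cv2.imwrite("pics/s7.png",c["pixels"][:,:,::-1]);
c=vision.read_camera("wrist");chk()
rows([(fr(CO,CY,-125,45,215),CY,45),(fr(CO,CY,-125,45,120),CY,45)],True)
E
```

```text
t 5.9 p [529.7 -77.2 209.7] cmd [518.9  39.8 215.4] angerr 0.35 F [-0.  -0.7 -0.3] j [-30.  32.   0.  84.  38.  51.] g 0.0
[0.108, -0.015, 0.099] [-0.003, -0.001, 0.001]
[0.023, -0.014, 0.183] [-0.003, -0.001, 0.001]
```

View pics/s7.png

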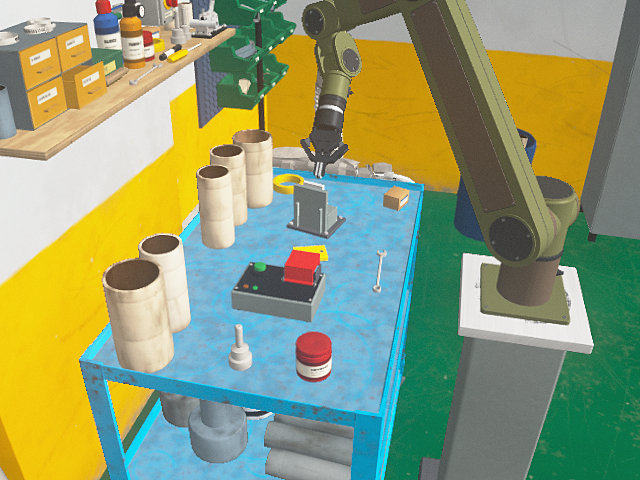

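>>> {"op": "drive_tool", "data": {
  "xyz": [
    [0.108, -0.015, 0.099],
    [0.108, -0.015, 0.099],
    [0.108, -0.015, 0.099],
    [0.023, -0.014, 0.183],
    [0.023, -0.014, 0.183],
    [0.023, -0.014, 0.183],
    [0.023, -0.014, 0.183],
    [0.023, -0.014, 0.183],
    [0.023, -0.014, 0.183],
    [0.023, -0.014, 0.183]
  ],
  "turn": [
    [-0.003, -0.001, 0.001],
    [-0.003, -0.001, 0.001],
    [-0.003, -0.001, 0.001],
    [-0.003, -0.001, 0.001],
    [-0.003, -0.001, 0.001],
    [-0.003, -0.001, 0.001],
    [-0.003, -0.001, 0.001],
    [-0.003, -0.001, 0.001],
    [-0.003, -0.001, 0.001],
    [-0.003, -0.001, 0.001]
  ],
  "grip": [1, 1, 1, 1, 1, 1, 1, 1, 1, 1]
}}

```text
t: 6.73
eef_pos: [524.3, 32.9, 119.7]
tool_rot: [179.5, -44.8, 89.1]
force: [0.6, 0.1, -0.3]
grip_width: -0.001
```

```bash
python3 - <<'E'
from m import *;from h import *;from station import vision
c=vision.read_camera("wrist");cv2.imwrite("pics/w7.png",c["pixels"][:,:,::-1]);chk();pickle.dump(c,open("pics/w7.pkl","wb"))
E
```

```text
t 6.7833 p [524.2  32.9 119.6] cmd [519.4  39.7 119.6] angerr 0.54 F [-0.8 -0.2 -0.8] j [-20.  30. -18.  60.  42.  64.] g -0.0
```

View pics/w7.png

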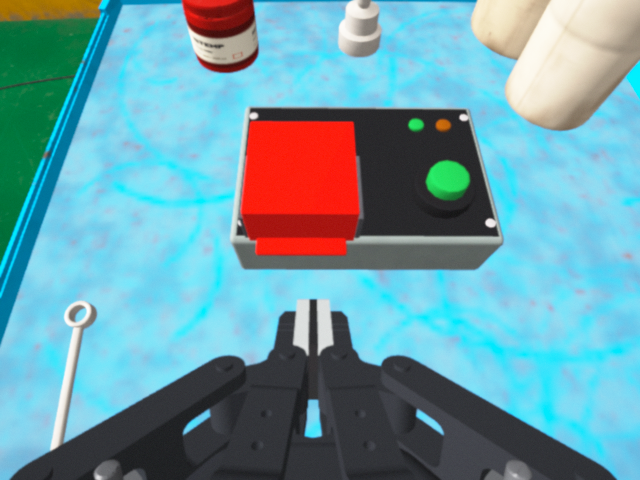

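```bash
python3 - <<'E'
from h import *
c=pickle.load(open("pics/w7.pkl","rb"))
W=ray(c,np.array([(248,108),(468,108),(501.5,237),(232.5,237)]),55)[:,:2];print(fit2d(np.array([[65,95],[65,-95],[-65,-95],[-65,95.]]),W))
L=ray(c,np.array([(257,254),(346,254)]),69)[:,:2];print(L)
P=cloud(c)
for u,v in [(447,172),(447,180),(300,180),(300,246),(400,150),(300,225)]:print(u,v,P[v,u].round(1))
g=(c["pixels"][...,1]>120)&(c["pixels"][...,0]<80)&(c["pixels"][...,2]<110)
g[:140]=0;g[260:]=0;g[:,:420]=0;g[:,480:]=0
Q=P[g];print(g.sum(),Q[Q[:,2]>Q[:,2].max()-4].mean(0))
E
```

```text
(array([565.93209298, 165.56718153]), np.float64(88.91931285945249), array([6.2200015 , 4.52828567, 5.64876704, 4.9928761 ]))
[[491.77570331  86.76332407]
 [546.90712833  85.70884502]]
447 172 [618.3 142.1  76.7]
447 180 [617.2 135.7  76.3]
300 180 [519.4 118.2 101.8]
300 246 [518.5  90.1  72.4]
400 150 [596.4 181.5  53.8]
300 225 [518.9  95.6  88.6]
1273 [522.91009428 -12.37456314 276.31534689]
```

```bash
sed -i 's/^CO=.*/CO=np.array([565.5,166.0]);CY=89.0/' m.py; python3 - <<'E'
from m import *
p,R,o=meas();chk()
W=[(-110,60)]*3+[(-95,46)]*1+[(-84,46)]*2+[(-82,53),(-80,60)]
print(rows([(fr(CO,CY,x,45,z),CY,45) for x,z in W],True))
E
```

```text
t 6.7833 p [524.2  32.9 119.6] cmd [519.4  39.7 119.6] angerr 0.54 F [-0.8 -0.2 -0.8] j [-20.  30. -18.  60.  42.  64.] g -0.0
[-0.031, -0.008, 0.074] [0.004, 0.001, 0.001]
[-0.031, -0.008, 0.074] [0.004, 0.001, 0.001]
[-0.031, -0.008, 0.074] [0.004, 0.001, 0.001]
[-0.03, -0.008, 0.099] [0.004, 0.001, 0.001]
[-0.021, -0.008, 0.109] [0.004, 0.001, 0.001]
[-0.021, -0.008, 0.109] [0.004, 0.001, 0.001]
[-0.013, -0.008, 0.105] [0.004, 0.001, 0.001]
[-0.005, -0.008, 0.1] [0.004, 0.001, 0.001]
[519.28976079  86.62880861  59.98700596]
```

>>> {"op": "drive_tool", "data": {
  "xyz": [
    [-0.031, -0.008, 0.074],
    [-0.031, -0.008, 0.074],
    [-0.031, -0.008, 0.074],
    [-0.03, -0.008, 0.099],
    [-0.03, -0.008, 0.099],
    [-0.021, -0.008, 0.109],
    [-0.021, -0.008, 0.109],
    [-0.013, -0.008, 0.105],
    [-0.005, -0.008, 0.1],
    [-0.005, -0.008, 0.1]
  ],
  "turn": [
    [0.004, 0.001, 0.001],
    [0.004, 0.001, 0.001],
    [0.004, 0.001, 0.001],
    [0.004, 0.001, 0.001],
    [0.004, 0.001, 0.001],
    [0.004, 0.001, 0.001],
    [0.004, 0.001, 0.001],
    [0.004, 0.001, 0.001],
    [0.004, 0.001, 0.001],
    [0.004, 0.001, 0.001]
  ],
  "grip": [1, 1, 1, 1, 1, 1, 1, 1, 1, 1]
}}

```text
t: 7.62
eef_pos: [519.0, 86.8, 60.8]
tool_rot: [-179.9, -45.0, 88.9]
force: [-0.7, -0.3, -0.6]
grip_width: -0.003
```

```bash
python3 - <<'E'
from m import *;from h import *;from station import vision
c=vision.read_camera("wrist");cv2.imwrite("pics/w8.png",c["pixels"][:,:,::-1]);chk()
c=vision.read_camera("side");cv2.imwrite("pics/s8.png",cv2.resize(c["pixels"][180:330,220:400,::-1],None,fx=4,fy=4))
p,R,o=meas();print(p)
W=[(-78,67),(-75,74),(-73,80),(-72,85),(-70,90),(-69,95),(-68,98),(-68,98)]
print(rows([(fr(CO,CY,x,45,z),CY,45) for x,z in W]))
E
```

```text
t 7.6667 p [518.9  86.8  60.1] cmd [519.3  86.6  60. ] angerr 0.03 F [-0.2 -0.8 -0.6] j [-15.  32. -25.  46.  43.  70.] g 0.0
[518.77902136  86.72296807  59.56975323]
[0.008, -0.0, -0.004] [-0.0, 0.0, -0.0]
[0.017, -0.0, -0.008] [-0.0, 0.0, -0.0]
[0.024, -0.0, -0.011] [-0.0, 0.0, -0.0]
[0.029, -0.0, -0.015] [-0.0, 0.0, -0.0]
[0.035, -0.0, -0.018] [-0.0, 0.0, -0.0]
[0.041, -0.0, -0.021] [-0.0, 0.0, -0.0]
[0.044, -0.0, -0.023] [-0.0, 0.0, -0.0]
[0.044, -0.0, -0.023] [-0.0, 0.0, -0.0]
[519.55070182  98.5384006   97.87755265]
```

View pics/w8.png

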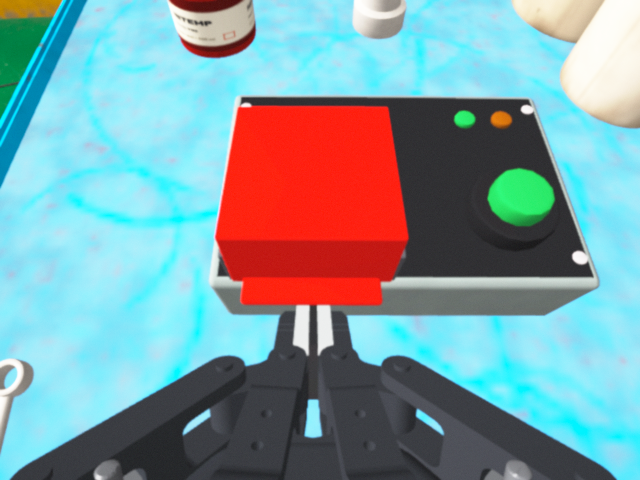

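View pics/s8.png

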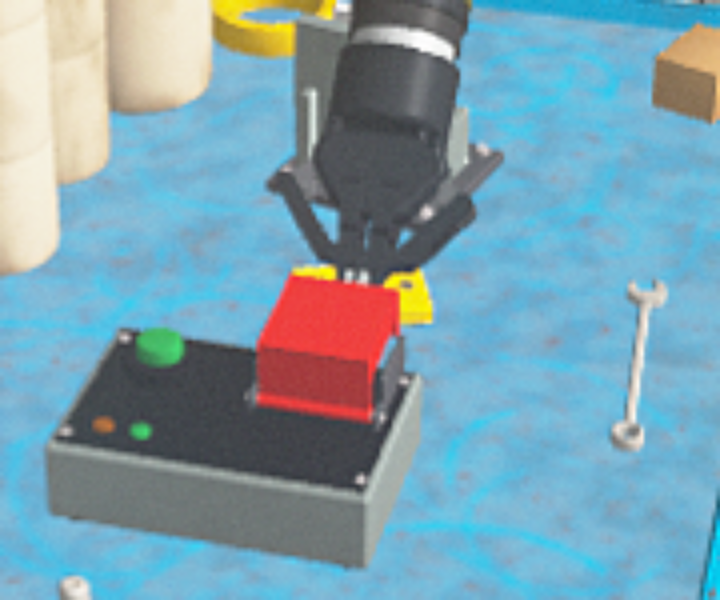

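>>> {"op": "drive_tool", "data": {
  "xyz": [
    [0.008, 0, -0.004],
    [0.017, 0, -0.008],
    [0.024, 0, -0.011],
    [0.029, 0, -0.015],
    [0.035, 0, -0.018],
    [0.041, 0, -0.021],
    [0.044, 0, -0.023],
    [0.044, 0, -0.023],
    [0.044, 0, -0.023],
    [0.044, 0, -0.023]
  ],
  "turn": [
    [0, 0, 0],
    [0, 0, 0],
    [0, 0, 0],
    [0, 0, 0],
    [0, 0, 0],
    [0, 0, 0],
    [0, 0, 0],
    [0, 0, 0],
    [0, 0, 0],
    [0, 0, 0]
  ],
  "grip": [1, 1, 1, 1, 1, 1, 1, 1, 1, 1]
}}

```text
t: 8.55
eef_pos: [518.3, 99.2, 96.4]
tool_rot: [-179.6, -45.0, 88.8]
force: [-0.1, -0.4, -0.5]
grip_width: -0.005
```

```bash
python3 - <<'E'
from m import *;from h import *;from station import vision
c=vision.read_camera("wrist");cv2.imwrite("pics/w9.png",c["pixels"][:,:,::-1]);chk()
c=vision.read_camera("side");cv2.imwrite("pics/s9.png",cv2.resize(c["pixels"][180:330,220:400,::-1],None,fx=4,fy=4))
E
```

```text
t 8.6 p [518.3  99.2  96.4] cmd [519.6  98.5  97.9] angerr 0.19 F [-0.5 -0.7 -1.1] j [-14.  29. -24.  50.  44.  72.] g -0.0
```

View pics/w9.png

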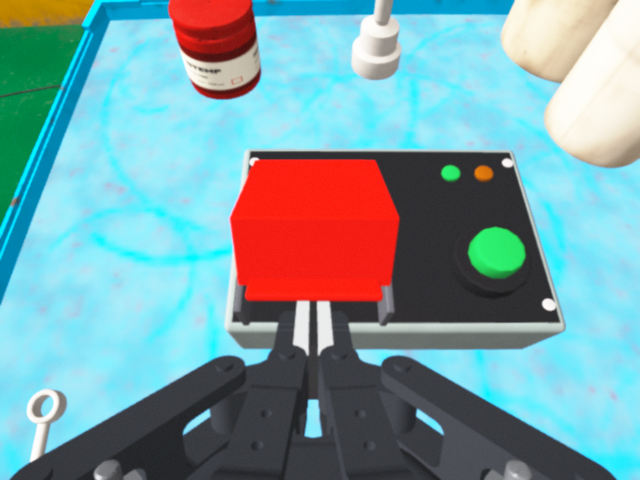

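View pics/s9.png

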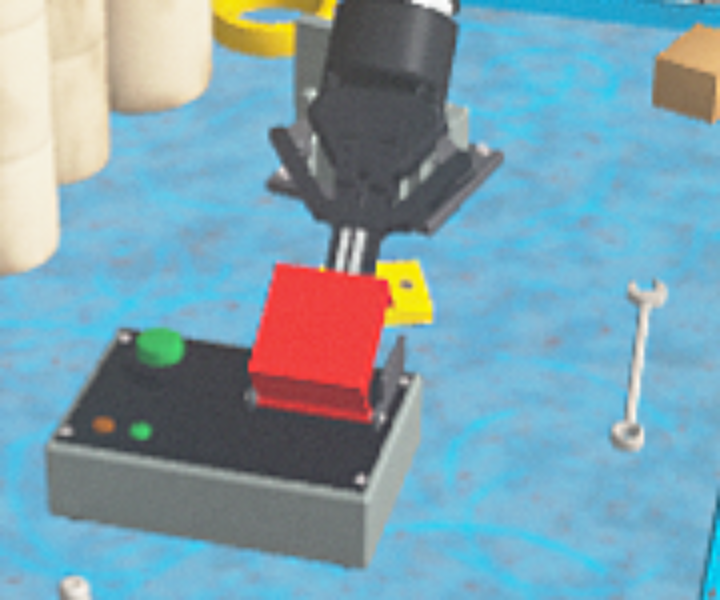

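```bash
cat > ga.py <<'E'
from m import *;from h import *
def guard(c):
    P=cloud(c);px=c["pixels"].astype(int)
    m=(px[...,0]>150)&(px[...,1]<70)&(px[...,2]<70)
    a=np.radians(CY);d=P[...,:2]-CO
    x=d[...,0]*np.cos(a)+d[...,1]*np.sin(a);y=-d[...,0]*np.sin(a)+d[...,1]*np.cos(a);z=P[...,2]
    m&=(abs(y-45)<28)&(x>-100)&(x<30)&(z>60)&(z<180)
    n=np.zeros(m.shape)
    hx=x[m]+4;hz=z[m]-61
    r=np.hypot(hx,hz)
    # test theta: residual to hood section (top z'=40, apron x'=-66 , lip)
    best=[]
    for th in np.arange(-.1,1.4,.01):
        # un-rotate
        X=hx*np.cos(th)-hz*np.sin(th)*1 if 0 else hx*np.cos(th)-hz*np.sin(th)
        Z=hz*np.cos(th)+hx*np.sin(th)
        e=np.minimum(abs(Z-40),abs(X+66));best.append((np.median(np.minimum(e,15)),th))
    return m.sum(),min(best)
E
python3 - <<'E'
from ga import *
from station import vision
print(guard(pickle.load(open("pics/w7.pkl","rb"))))
c=vision.read_camera("wrist");print(guard(c));chk()
E
```

```text
(np.int64(12552), (np.float64(0.7559565911724704), np.float64(0.019999999999999934)))
(np.int64(18565), (np.float64(1.0762330865286316), np.float64(0.5599999999999997)))
t 8.7 p [518.2  99.2  96.3] cmd [519.6  98.5  97.9] angerr 0.19 F [ 0.5 -0.7 -0.3] j [-14.  29. -24.  50.  44.  72.] g 0.0
```

```bash
python3 - <<'E'
from m import *
W=[(-70,92),(-73,86),(-73,80),(-69,76),(-64,76),(-59,76),(-54,76),(-50,76),(-47,76),(-45,76)]
print(rows([(fr(CO,CY,x,45,z),CY,45) for x,z in W],True))
E
```

```text
[-0.006, 0.001, 0.002] [-0.002, -0.0, -0.001]
[-0.014, 0.001, 0.004] [-0.002, -0.0, -0.001]
[-0.019, 0.001, 0.01] [-0.002, -0.0, -0.001]
[-0.019, 0.001, 0.017] [-0.002, -0.0, -0.001]
[-0.015, 0.001, 0.021] [-0.002, -0.0, -0.001]
[-0.01, 0.001, 0.026] [-0.002, -0.0, -0.001]
[-0.006, 0.001, 0.03] [-0.002, -0.0, -0.001]
[-0.002, 0.001, 0.034] [-0.002, -0.0, -0.001]
[0.0, 0.001, 0.036] [-0.002, -0.0, -0.001]
[0.002, 0.001, 0.038] [-0.002, -0.0, -0.001]
[519.32456805 121.80385537  75.97529335]
```

>>> {"op": "drive_tool", "data": {
  "xyz": [
    [-0.006, 0.001, 0.002],
    [-0.014, 0.001, 0.004],
    [-0.019, 0.001, 0.01],
    [-0.019, 0.001, 0.017],
    [-0.015, 0.001, 0.021],
    [-0.01, 0.001, 0.026],
    [-0.006, 0.001, 0.03],
    [-0.002, 0.001, 0.034],
    [0.0, 0.001, 0.036],
    [0.002, 0.001, 0.038]
  ],
  "turn": [
    [-0.002, 0, -0.001],
    [-0.002, 0, -0.001],
    [-0.002, 0, -0.001],
    [-0.002, 0, -0.001],
    [-0.002, 0, -0.001],
    [-0.002, 0, -0.001],
    [-0.002, 0, -0.001],
    [-0.002, 0, -0.001],
    [-0.002, 0, -0.001],
    [-0.002, 0, -0.001]
  ],
  "grip": [1, 1, 1, 1, 1, 1, 1, 1, 1, 1]
}}

```text
t: 9.53
eef_pos: [519.4, 122.5, 76.5]
tool_rot: [179.9, -45.0, 89.0]
force: [0.9, -2.3, 0.5]
grip_width: 0.002
```

```bash
python3 - <<'E'
from ga import *
from station import vision
c=vision.read_camera("wrist");print(guard(c));chk();cv2.imwrite("pics/w10.png",c["pixels"][:,:,::-1])
c=vision.read_camera("side");cv2.imwrite("pics/s10.png",cv2.resize(c["pixels"][220:310,250:350,::-1],None,fx=6,fy=6,interpolation=cv2.INTER_CUBIC));chk()
E
```

```text
(np.int64(27919), (np.float64(1.0935765963002169), np.float64(0.5999999999999996)))
t 9.5833 p [519.3 122.7  76.5] cmd [519.3 121.8  76. ] angerr 0.07 F [ 0.3 -1.   0.1] j [-11.  30. -26.  44.  44.  75.] g -0.0
t 9.6333 p [519.3 122.5  76.4] cmd [519.3 121.8  76. ] angerr 0.07 F [ 0.9  0.6 -0.4] j [-11.  30. -26.  44.  44.  75.] g 0.0
```

View pics/w10.png

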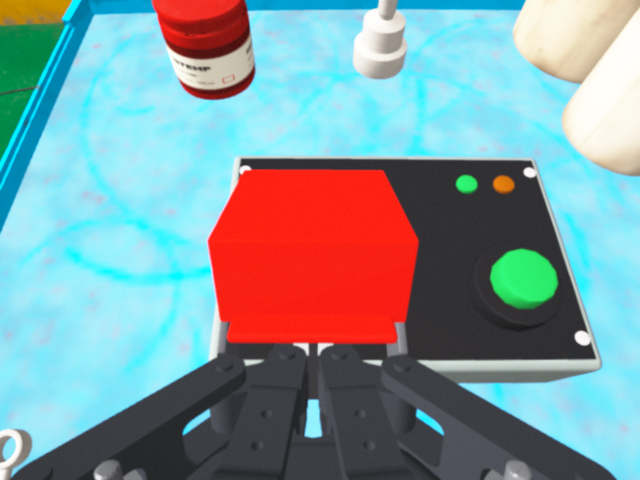

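View pics/s10.png

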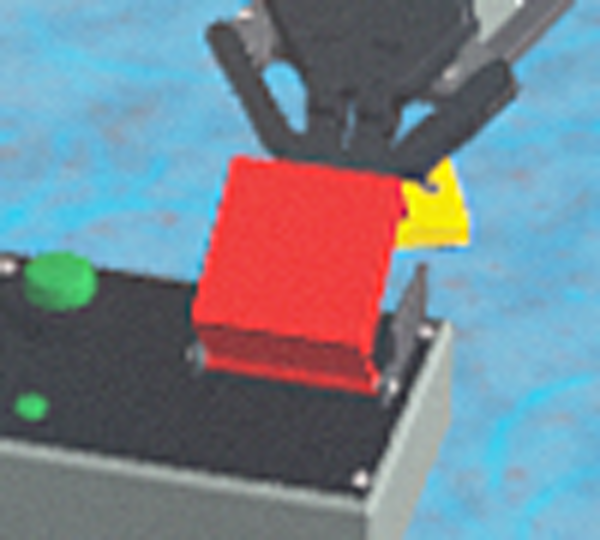

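```bash
python3 - <<'E'
from m import *
W=[(-42,76),(-39.5,76)]
print(rows([(fr(CO,CY,x,45,z),CY,45) for x,z in W]))
E
```

```text
[0.003, 0.0, 0.003] [0.0, -0.0, -0.0]
[0.005, 0.0, 0.005] [0.0, -0.0, -0.0]
[519.42993952 127.45972815  75.97545342]
```

>>> {"op": "drive_tool", "data": {
  "xyz": [
    [0.001, 0, 0.001],
    [0.002, 0, 0.002],
    [0.003, 0, 0.003],
    [0.004, 0, 0.004],
    [0.005, 0, 0.005],
    [0.005, 0, 0.005],
    [0.005, 0, 0.005],
    [0.005, 0, 0.005],
    [0.005, 0, 0.005],
    [0.005, 0, 0.005]
  ],
  "turn": [
    [0, 0, 0],
    [0, 0, 0],
    [0, 0, 0],
    [0, 0, 0],
    [0, 0, 0],
    [0, 0, 0],
    [0, 0, 0],
    [0, 0, 0],
    [0, 0, 0],
    [0, 0, 0]
  ],
  "grip": [1, 1, 1, 1, 1, 1, 1, 1, 1, 1]
}}

```text
t: 10.47
eef_pos: [519.8, 125.6, 77.3]
tool_rot: [179.9, -44.9, 88.8]
force: [-6.2, -16.8, 12.4]
grip_width: 0.001
```

```bash
python3 - <<'E'
from ga import *
from station import vision
for i in range(3):
  c=vision.read_camera("wrist");chk()
print(guard(c))
E
```

```text
t 10.5167 p [519.8 125.6  77.3] cmd [519.4 127.5  76. ] angerr 0.19 F [ -4.9 -17.1  12.7] j [-11.  30. -27.  43.  44.  76.] g 0.0
t 10.5667 p [519.8 125.6  77.3] cmd [519.4 127.5  76. ] angerr 0.19 F [ -6.  -16.7  12.3] j [-11.  30. -27.  43.  44.  76.] g 0.0
t 10.6167 p [519.8 125.6  77.3] cmd [519.4 127.5  76. ] angerr 0.19 F [ -5.6 -16.1  13. ] j [-11.  30. -27.  43.  44.  76.] g -0.0
(np.int64(27810), (np.float64(1.0927489557457797), np.float64(0.6299999999999997)))
```

>>> {"op": "drive_tool", "data": {
  "xyz": [
    [0, 0, -0.01],
    [0, 0, -0.025],
    [0, 0, -0.045],
    [0, 0, -0.065],
    [0, 0, -0.085],
    [0, 0, -0.105],
    [0, 0, -0.12],
    [0, 0, -0.12],
    [0, 0, -0.12],
    [0, 0, -0.12]
  ],
  "turn": [
    [0, 0, 0],
    [0, 0, 0],
    [0, 0, 0],
    [0, 0, 0],
    [0, 0, 0],
    [0, 0, 0],
    [0, 0, 0],
    [0, 0, 0],
    [0, 0, 0],
    [0, 0, 0]
  ],
  "grip": [1, 1, 1, 1, 1, 1, 1, 1, 1, 1]
}}

```text
t: 11.45
eef_pos: [517.8, 60.2, 143.6]
tool_rot: [-179.9, -45.0, 88.9]
force: [0.8, 0.1, 0.1]
grip_width: 0.003
```

```bash
python3 - <<'E'
from ga import *
from station import vision
c=vision.read_camera("wrist");cv2.imwrite("pics/w11.png",c["pixels"][:,:,::-1]);print(guard(c))
c=vision.read_camera("side");cv2.imwrite("pics/s11.png",cv2.resize(c["pixels"][220:310,250:350,::-1],None,fx=6,fy=6,interpolation=cv2.INTER_CUBIC));chk()
E
```

```text
(np.int64(11314), (np.float64(0.6836296643547826), np.float64(0.019999999999999934)))
t 11.55 p [517.5  60.5 143.4] cmd [519.4 127.5  76. ] angerr 0.09 F [0.3 1.  0.2] j [-18.  28. -18.  60.  43.  67.] g -0.0
```

View pics/w11.png

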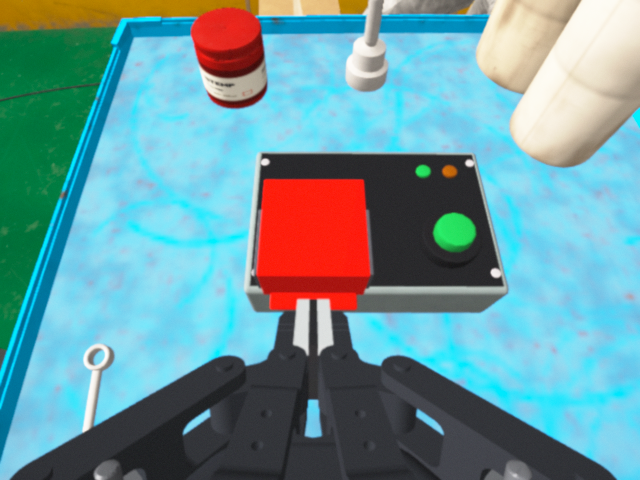

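View pics/s11.png

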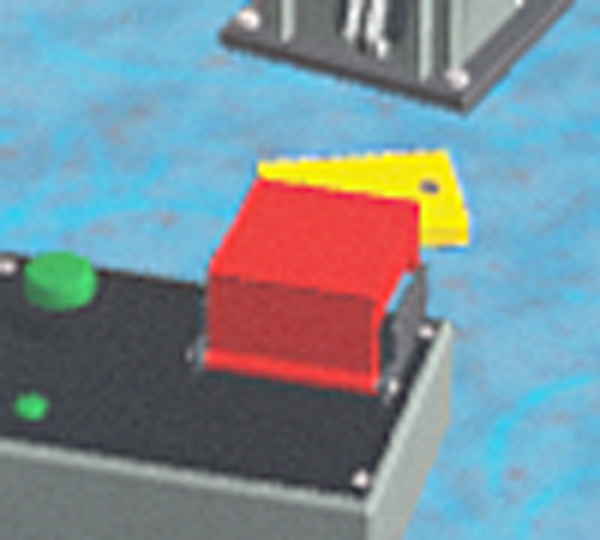

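```bash
python3 - <<'E'
from ga import *
from station import vision
c=vision.read_camera("wrist");P=cloud(c);px=c["pixels"].astype(int)
g=((px[...,1]>150)&(px[...,0]<80)&(px[...,2]<120)).astype(np.uint8)
g[:195]=0;g[270:]=0;g[:,:425]=0;g[:,490:]=0
top=g.astype(bool)&(P[...,2]>74);print(g.sum(),top.sum(),P[top].mean(0),np.median(P[top],0),np.percentile(P[top],[2,98],axis=0))
B=np.array(fr(CO,CY,-25,-55,0));print(B)
save(*meas()[:2])
rows([([619,140,125],CY,0),([619,140,88],CY,0)],True)
E
```

```text
1163 1005 [618.57960898 137.97026506  77.78763952] [619.12295408 138.56929653  76.29775445] [[607.38473301 127.11951537  74.52641633]
 [631.49060209 151.40636552  77.69726684]]
[620.05531307 140.04392527   0.        ]
[0.056, 0.125, 0.088] [-0.001, -0.375, -0.0]
[0.023, 0.125, 0.121] [-0.001, -0.375, -0.0]
```

>>> {"op": "drive_tool", "data": {
  "xyz": [
    [0.056, 0.125, 0.088],
    [0.056, 0.125, 0.088],
    [0.056, 0.125, 0.088],
    [0.056, 0.125, 0.088],
    [0.056, 0.125, 0.088],
    [0.056, 0.125, 0.088],
    [0.056, 0.125, 0.088],
    [0.023, 0.125, 0.121],
    [0.023, 0.125, 0.121],
    [0.023, 0.125, 0.121]
  ],
  "turn": [
    [0, -0.375, 0],
    [0, -0.375, 0],
    [0, -0.375, 0],
    [0, -0.375, 0],
    [0, -0.375, 0],
    [0, -0.375, 0],
    [0, -0.375, 0],
    [0, -0.375, 0],
    [0, -0.375, 0],
    [0, -0.375, 0]
  ],
  "grip": [1, 1, 1, 1, 1, 1, 1, 1, 1, 1]
}}

```text
t: 12.43
eef_pos: [616.6, 139.5, 86.2]
tool_rot: [-179.6, 0.1, 89.0]
force: [0.2, -0.1, 0.0]
grip_width: -0.0
```

```bash
python3 - <<'E'
from ga import *
from station import vision
c=vision.read_camera("wrist");cv2.imwrite("pics/w12.png",c["pixels"][:,:,::-1])
c=vision.read_camera("side");cv2.imwrite("pics/s12.png",cv2.resize(c["pixels"][200:320,220:350,::-1],None,fx=5,fy=5,interpolation=cv2.INTER_CUBIC));chk()
rows([([619.3,139.5,z],CY,0) for z in (80,76,72,69)],True)
E
```

```text
t 12.5333 p [619.4 139.1  89. ] cmd [618.8 140.2  87.9] angerr 0.07 F [ 0.5 -0.4  0.5] j [ 13.  30.  -5.  54.   0. 104.] g 0.01
[0.0, -0.0, 0.011] [-0.0, -0.0, -0.001]
[0.0, -0.0, 0.016] [-0.0, -0.0, -0.001]
[0.0, -0.0, 0.021] [-0.0, -0.0, -0.001]
[0.0, -0.0, 0.025] [-0.0, -0.0, -0.001]
```

View pics/w12.png

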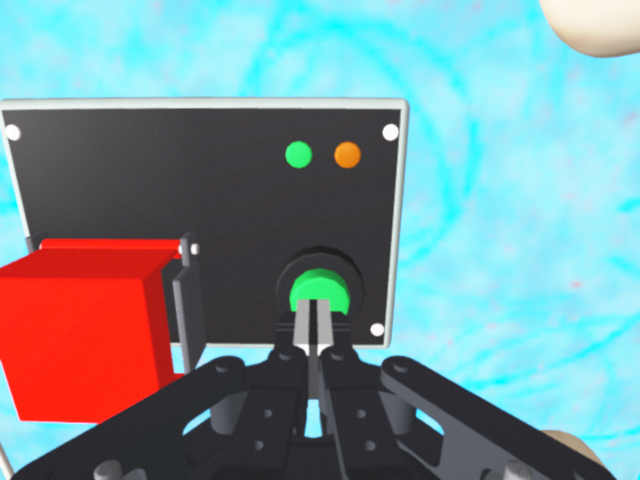

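View pics/s12.png

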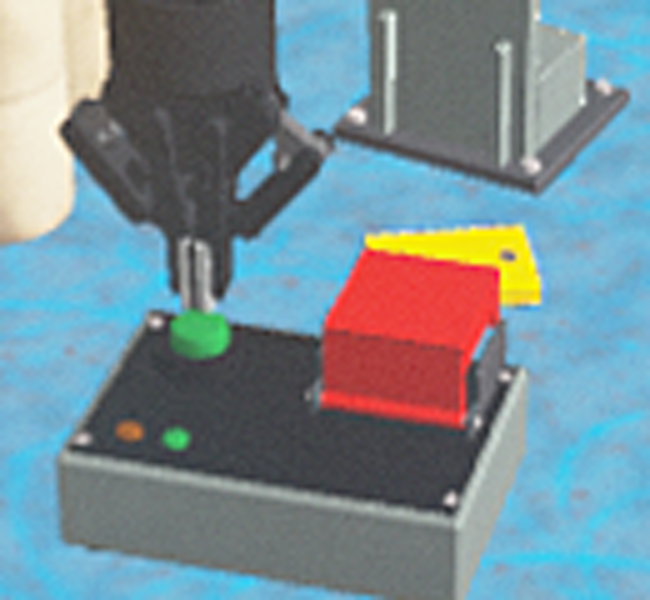

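>>> {"op": "drive_tool", "data": {
  "xyz": [
    [0, 0, 0.008],
    [0, 0, 0.012],
    [0, 0, 0.015],
    [0, 0, 0.018],
    [0, 0, 0.021],
    [0, 0, 0.023],
    [0, 0, 0.025],
    [0, 0, 0.026],
    [0, 0, 0.026],
    [0, 0, 0.026]
  ],
  "turn": [
    [0, 0, 0],
    [0, 0, 0],
    [0, 0, 0],
    [0, 0, 0],
    [0, 0, 0],
    [0, 0, 0],
    [0, 0, 0],
    [0, 0, 0],
    [0, 0, 0],
    [0, 0, 0]
  ],
  "grip": [1, 1, 1, 1, 1, 1, 1, 1, 1, 1]
}}

```text
t: 13.37
eef_pos: [620.1, 138.9, 70.9]
tool_rot: [179.9, 0.0, 88.9]
force: [-4.3, -2.8, 17.2]
grip_width: 0.001
```

```bash
python3 - <<'E'
from ga import *
from station import vision
c=vision.read_camera("side");cv2.imwrite("pics/s13.png",cv2.resize(c["pixels"][200:320,220:350,::-1],None,fx=5,fy=5,interpolation=cv2.INTER_CUBIC));chk()
E
```

```text
t 13.4167 p [620.1 138.8  70.9] cmd [619.4 139.1  69. ] angerr 0.22 F [-5.1 -2.4 17. ] j [ 13.  31.  -7.  52.  -0. 104.] g -0.0
```

View pics/s13.png

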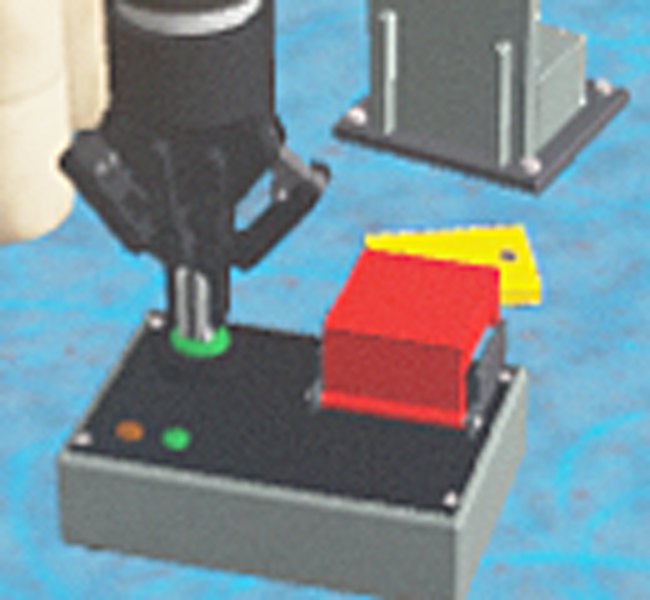

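>>> {"op": "drive_tool", "data": {
  "xyz": [
    [0, 0, -0.03],
    [0, 0, -0.08],
    [0, 0, -0.13],
    [0, 0, -0.16],
    [0, 0, -0.16],
    [0, 0, -0.16],
    [0, 0, -0.16],
    [0, 0, -0.16],
    [0, 0, -0.16],
    [0, 0, -0.16]
  ],
  "turn": [
    [0, 0, 0],
    [0, 0, 0],
    [0, 0, 0],
    [0, 0, 0],
    [0, 0, 0],
    [0, 0, 0],
    [0, 0, 0],
    [0, 0, 0],
    [0, 0, 0],
    [0, 0, 0]
  ],
  "grip": [1, 1, 1, 1, 1, 1, 1, 1, 1, 1]
}}

```text
t: 14.25
eef_pos: [618.7, 139.1, 194.1]
tool_rot: [-179.8, 0.0, 88.9]
force: [-0.9, 0.0, -0.2]
grip_width: -0.001
```

```bash
python3 - <<'E'
from ga import *
from station import vision
c=vision.read_camera("wrist");cv2.imwrite("pics/w14.png",c["pixels"][:,:,::-1]);print(guard(c));P=cloud(c)
px=c["pixels"].astype(int);g=(px[...,1]>150)&(px[...,0]<80)&(px[...,2]<120)&(P[...,2]>65)&(P[...,2]<90);print(g.sum(),np.median(P[g],0))
c=vision.read_camera("side");cv2.imwrite("pics/s14.png",cv2.resize(c["pixels"][160:320,220:380,::-1],None,fx=3.7,fy=3.7,interpolation=cv2.INTER_CUBIC));chk()
c=vision.read_camera("top");a=cloud(c)
cv2.imwrite("pics/t14.png",c["pixels"][:,:,::-1])
E
```

```text
(np.int64(8896), (np.float64(0.7120471485263273), np.float64(0.029999999999999943)))
999 [619.99328186 140.52737523  76.50604375]
t 14.35 p [619.1 139.2 194.8] cmd [619.4 139.1  69. ] angerr 0.12 F [-1.  -0.1  0.4] j [ 13.  27.   5.  68.   0. 104.] g 0.0
```

View pics/s14.png

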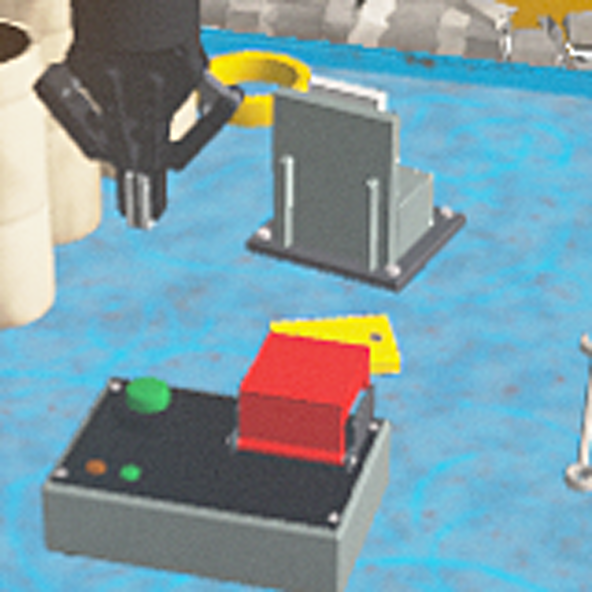

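View pics/w14.png

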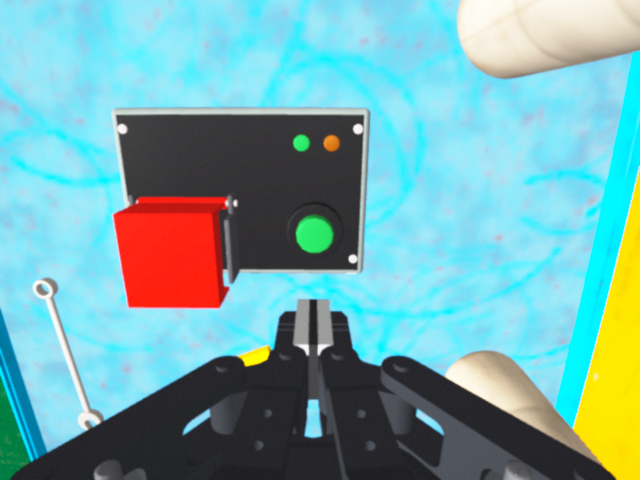

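```bash
python3 - <<'E'
from station import job
print(job.job_done())
E
```

```text
the job is handed in; nothing more can be done
None
```

The job is handed in at about 14.4 s of the 54 s allowed. All the steps went through in order, but I could not confirm the toggle by sight.

- **Plate:** I tipped it up with the shut fingers tilted 45°. Depth readings put its outer face vertical at nest x ≈ 18.8 mm, so its centre is about 25 mm. The last side view shows it still standing against the fence.
- **Guard lifted:** It was at about 0.56 rad before the toggle was touched, and about 0.6 rad while the toggle was pushed.
- **Toggle:** I pushed it until it came up against a firm stop of about 17 N, with the fingertip where a fully flipped lever should be. The hood hides the lever, so the evidence that it is on is this force and position only.
- **Guard shut:** After I took the hand out, the guard read 0.02–0.03 rad. It read 0.02 rad when shut at the start, so that is within the measuring error.
- **Button:** I pressed it to its stop at about 17 N, with the fingertip at 70.9 mm. Afterwards its top was back at about 76.5 mm, against 76.3 mm before.
- **Everything else:** I moved nothing else on the trolley. I did not re-measure the tin, plug gauge and carton at the end. The hand was left clear at about 195 mm height, with no contact force.

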